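# Pack the blue-capped sample in its case and snap the lid shut

## Robot

A 6-joint arm with a two-finger parallel gripper is mounted at the origin on a cart in front of the work surface, level with it; the furniture and walls round the work are solid. World frame = base frame: x ahead of the robot, y to its left, z up, the work surface at z = 0. Lengths are in m, angles in degrees, forces in N, time in s.
With the tool pointing down it reaches from about 0.25 to 0.725 m from the base axis. Payload 9.7 kg.
Tool frame: the origin (TCP) lies at the very end of the fingers, on their centre line; the grasp point (between the pads) lies 19 mm behind it; z points along the fingers, y is the direction in which the jaws open and shut (so a half turn about z gives the same grasp; the last joint's range is limited). The gripper opens to 85 mm and grips with 20 to 120 N. Pads are 22 mm wide; open, the fingers measure 114 mm over their backs; the gripper's body (76 mm by 85 mm) begins 54 mm behind the grasp point. The pads swing forward as they close: fully open they stand 13 mm farther back than shut.
Start: joints at [76.146, 4.979, 10.078, 95.1, 0, 90], TCP at [0.132, 0.534, 0.211] pointing down, gripper open.
Joint ranges: [-179.16, 179.16], [-48.56, 103.87], [-65.8, 70.77], [-126.05, 130.52], [-82.76, 87.17], [-180, 180]. Speed limits (degrees/s): [127.2, 127.2, 147.25, 180, 180, 180].

## Interface

Orientations are given as [roll, pitch, yaw] about the fixed x, y, z axes, in that order (R = Rz(yaw) Ry(pitch) Rx(roll)).
In Python, from workcell import bot, camera, ticket gives the robot as it stands.
- The arm moves only by the shell command python3 -m jog 'ROWS' [FORCE]. ROWS is a JSON object of lists of equal length, an entry for each row: "turn": the turn, a rotation vector about the world's x, y, z each as a share of 8 degrees, from -1 to 1, a list of three; "delta_pos": the shift along the world's x, y, z each as a share of 50 mm, from -1 to 1, a list of three; "hand": the opening, from -1 (shut) to 1 (fully open). A call has exactly 10 rows; each row shifts and turns the commanded pose from where the row before left it; what a row does not reach is not made up. A row lasts 1/10 s, in which the tool goes at most 50 mm and 8.59 degrees, less where a joint would pass 70% of its speed; a pose out of reach is approached as far as the arm can. A call with a number of a shift or a turn outside -1 to 1 is refused whole. A call with a gripper value outside its range is refused whole. The fingers move at their own pace and stop on an object; FORCE is the grip in N (left out, the last holds). Time passes only in rows, so rows that do not move let the fingers close, or fill a call up. It gives the time, the measured TCP pose, the force and the opening at its end, in the units of the state.
- bot.get_obs(): the state, without advancing time (a new reading comes with each control period).
- camera(name): name is "side" or "top" or "wrist"; returns a dict with "frame" (400x640x3 uint8, red, green, blue), "range_z" (400x640 float32, m along the optical axis (not along the pixel's ray), 0 where there is no reading), "fx", "fy", "cx", "cy" (pixels), "extrinsics" (4x4, takes a point from world to camera coordinates); the wrist camera has in their place "mount" (4x4, takes a point from camera to tool coordinates, whose origin is the TCP and whose axes are the flange's). Camera axes: x right, y up, looking along -z (the intrinsics and any distortion apply to the point x, -y, -z); pixel columns grow to the right and rows downward; lengths in m; the calibration is good to about 2 mm. A picture is of the moment at which its call begins: read the wrist's pose just before it.
- ticket.job_done(): hands the job in, once; it reports no verdict.
The state is a dict: "time": time; "q": joint angles; "qd": joint speeds; "joint_efforts": joint torques, N m; "ee_pos": TCP position; "tcp_rot": TCP orientation; "wrist_force": force on the tool from outside, world axes, zero at the start; "torque": the same for the moment, N m; "opening": finger opening in m.
Only numpy, scipy, OpenCV 4.12 (cv2) and the standard library are available. Lean on these libraries where they do the work, as an engineer would, in place of code of your own. Each camera call takes 0.05 s, during which the arm holds its last target.

## Task

Take the sample tube with the blue cap out of the metal tray and lay it flat in the slot of the small sample case. Then close the case and press the lid down until its catch snaps home, so that the lid is fully shut. Leave the red-capped tubes in the tray and do not push the timer, the small beaker or the blue marker about.

Things in the scene. Friction and masses are not known exactly. Their poses are not given: they have to be found in the camera images.
- blue_tube: target: clear tube with dark blue cap, lying in the tray; 81 mm long (own x, cap at +x), 25 mm wide (own y), 21 mm high (own z, up). Origin: centre of its underside. About 14 g. Collides as two boxes: tube x -40 to +24, y -13 to +10, 19 mm high; cap x +22 to +41, y -9 to +13, 21 mm high. Grasp from above across y near the middle (23 mm wide).
- red_tube_a: clear sample tube with a red cap, lying in the tray, about 82x38x21 mm (x, y, z); origin: centre of its underside. Must stay in the tray. Any of the three tubes may lie at the left, in the middle or at the right.
- red_tube_b: a second tube with a red cap, lying in the tray, about 81x44x21 mm (x, y, z); origin: centre of its underside. Must stay in the tray.
- tray: fixed open aluminium tray, 104x240x22 mm (own x away from the robot, y, z), walls and floor 4 mm; origin: centre of its underside, on the bench. Three tubes lie in it along x, about 70 mm apart in y, with two loose tube caps (20 mm wide, 16 mm high), each near a long wall, between two tubes.
- case: fixed white sample case, 130x140x44 mm (own x away from the robot, y, z) without lid; origin: centre of its underside, on the bench. Walls 6 mm. Its black insert (top 34 mm above the bench) has one open slot along x, 97 long, 38 wide, 22 deep. In its middle a finger cut-out of the same depth, 48 mm along x, runs 128 mm across the case along y.
- case_slot (a point): centre of the slot's floor, 12 mm above the bench; axes as the case (x along the slot)
- case_hinge (a point): middle of the lid's hinge line, at the case's far rim: +65 mm along x, 44 mm above the bench; the hinge line runs along the case's y
- case_lid (a joint): angle of the grey lid in rad: 0 fully shut, 1.57 upright; starts at 1.75 to 2.05. Plate 130 mm from hinge to free edge, 140 wide, 10 thick (middle of the outer face 1.5 mm prouder); when shut its inner face is level with the hinge line, its outer face 54 mm above the bench. Hinge friction (0.17 N m) holds it where it is left. See case_catch.
- lid_press (a point): the place to press: point on the lid's outer face on its middle line, 115 mm from the hinge line, 15 mm from the free edge (not counting the tongue); moves with the lid, z points out of the outer face
- timer: bystander: white bench timer lying flat to the left of the case, 72x66x18 mm; origin: centre of its underside. Leave alone.
- beaker_s: bystander: small glass beaker, 52 mm wide, 61 mm high, standing on the 15 mm thick white board; origin: centre of its underside. Leave alone.
- marker_blue: bystander: blue marker pen lying on the bench right of the tray, 14x130x14 mm; origin: centre of its underside. Leave alone.
- case_catch (a point): spring-loaded steel roller in the middle of the case's front wall, 34 mm above the bench. An orange tongue (36 mm wide, 13 mm beyond the lid's free edge, 24 mm down from its inner face) meets it at a lid angle of about 0.11 rad and the lid stops; pressing on the front of the lid with 8 to 12 N carries it past about 0.05 rad, then it snaps to 0 and stays.
Things that resemble listed ones, but are neither listed nor needed, are in the scene too. What is shaped like the red_tube_a but yellow is not meant.

How it is judged:
By the outcome, as a careful person would: the job done as asked, in the order asked, and still so for the second after the job is handed in, with the robot touching nothing.
It also fails if it takes over 58 s, if anything falls off the work surface, if the arm or the gripper's body presses on something with over 40 N, if the wrist force passes 120 N, or if a joint passes its speed limit or range.

## Working session

There is one attempt and no reset: what is moved stays moved. The work goes in short steps, Python scripts to look and compute and a shell command to move; the robot and the scene stay as the last step left them, time stands still between calls to the robot, and variables do not carry over. Pictures are saved under pics/ and viewed, and the job is handed in when it is done.

```bash
mkdir -p pics; ls; cat > h.py <<'E'
import numpy as np, cv2
from workcell import bot, camera, ticket
def save(n,im): cv2.imwrite('pics/'+n+'.png', im[:,:,::-1])
E
python3 - <<'E'
from h import *
print(bot.get_obs())
for n in ['top','side','wrist']:
    c=camera(n); save(n+'0',c['frame']); np.savez('pics/'+n+'0.npz',**c)
    print(n,{k:(np.round(v,4).tolist() if k!='range_z' else (v>0).mean()) for k,v in c.items() if k!='frame'})
E
```

```text
pics
{'time': 0.0, 'q': array([ 7.61464297e+01,  5.01140073e+00,  1.00342213e+01,  9.50993225e+01,
       -2.06508033e-04,  9.00001984e+01]), 'qd': array([-0.01379666,  0.05346913, -0.01402752,  0.04131197,  0.03196684,
       -0.04765719]), 'joint_efforts': array([-1.35559996e-03, -5.20393324e+01,  4.64799464e+01,  1.67475455e-02,
       -2.01575904e-04,  4.49191361e-06]), 'ee_pos': array([0.13163243, 0.53375182, 0.20987812]), 'tcp_rot': array([-1.79923498e+02,  2.06772814e-04,  1.66146232e+02]), 'wrist_force': array([0.08915172, 0.32878202, 0.15233388]), 'torque': array([ 0.03303952, -0.04039809, -0.02867846]), 'opening': 0.08556151693682382}
top {'range_z': np.float64(0.9958203125), 'fx': 426.7837, 'fy': 426.7837, 'cx': 325.3072, 'cy': 200.5948, 'extrinsics': [[-0.0155, -0.9999, 0.0019, 0.0207], [0.9794, -0.0148, 0.2013, -0.5553], [-0.2012, 0.005, 0.9795, -1.3478], [0.0, 0.0, 0.0, 1.0]]}
side {'range_z': np.float64(0.99605859375), 'fx': 385.555, 'fy': 385.555, 'cx': 315.186, 'cy': 197.3852, 'extrinsics': [[0.9974, 0.0689, 0.0222, -0.5457], [-0.0597, 0.6091, 0.7908, -0.0465], [0.041, -0.7901, 0.6117, -1.2565], [0.0, 0.0, 0.0, 1.0]]}
wrist {'range_z': np.float64(0.99594140625), 'fx': 359.5856, 'fy': 359.5856, 'cx': 325.109, 'cy': 203.0817, 'mount': [[-0.0007, 0.9538, 0.3004, 0.0762], [1.0, 0.0007, 0.0, -0.0002], [-0.0002, 0.3004, -0.9538, -0.1632], [0.0, 0.0, 0.0, 1.0]]}
```

View pics/top0.png

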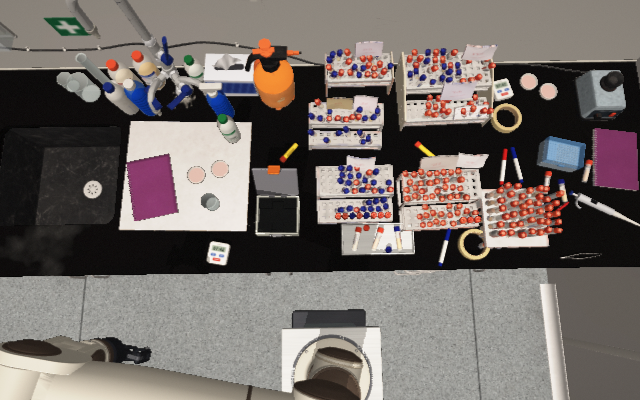

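View pics/side0.png

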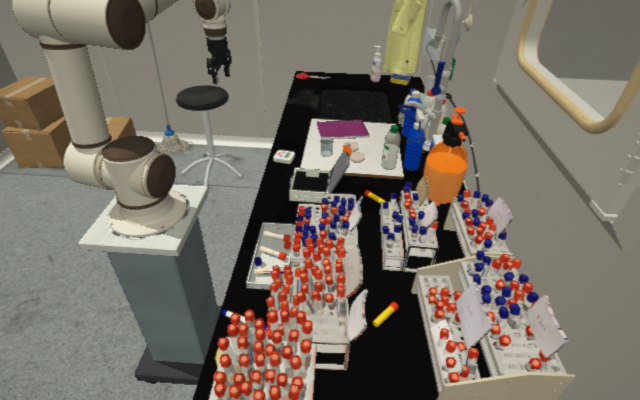

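View pics/wrist0.png

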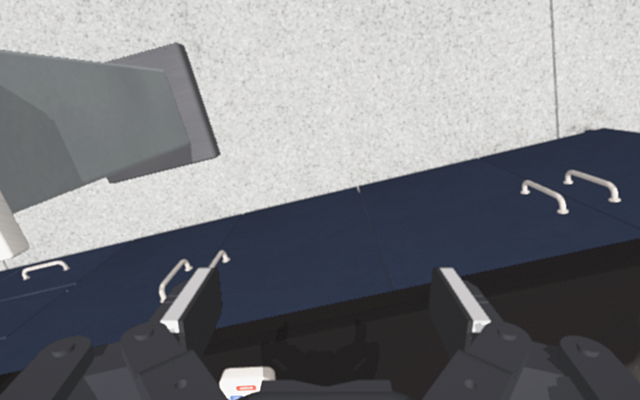

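```bash
cat >> h.py <<'E'
def px2w(c,u,v,z=None):
    """pixel -> world: ray onto plane z, or depth if z None"""
    E=np.asarray(c['extrinsics']); Ei=np.linalg.inv(E)
    d=np.array([(u-c['cx'])/c['fx'],-(v-c['cy'])/c['fy'],-1.0])
    o=Ei[:3,3]; dw=Ei[:3,:3]@d
    if z is None: s=float(c['range_z'][int(round(v)),int(round(u))])
    else: s=(z-o[2])/dw[2]
    return o+s*dw
def w2px(c,p):
    E=np.asarray(c['extrinsics']); q=E[:3,:3]@np.asarray(p)+E[:3,3]
    return np.array([c['cx']+c['fx']*q[0]/-q[2], c['cy']-c['fy']*q[1]/-q[2]])
def wristE(c,o):
    from scipy.spatial.transform import Rotation as R
    T=np.eye(4);T[:3,:3]=R.from_euler('xyz',o['tcp_rot'],degrees=True).as_matrix();T[:3,3]=o['ee_pos']
    c['extrinsics']=np.linalg.inv(T@np.asarray(c['mount'])); return c
E
python3 - <<'E'
from h import *
c=dict(np.load('pics/top0.npz'))
f=c['frame']
a=cv2.resize(f[150:270,235:435],None,fx=4,fy=4,interpolation=cv2.INTER_CUBIC); save('topcrop',a)
s=dict(np.load('pics/side0.npz'))
save('sidecrop',cv2.resize(s['frame'][140:300,235:395],None,fx=3.7,fy=3.7,interpolation=cv2.INTER_CUBIC))
for (u,v) in [(358,237),(378,237),(397,238),(343,254),(413,254),(414,226),(257,235),(297,235),(297,200),(258,197),(254,168),(297,168),(218,253),(445,247),(210,202),(205,215)]:
    print((u,v),np.round(px2w(c,u,v),3),np.round(px2w(c,u,v,0.02),3))
E
```

```text
(358, 237) [ 0.438 -0.095  0.02 ] [ 0.438 -0.095  0.02 ]
(378, 237) [ 0.437 -0.161  0.019] [ 0.437 -0.161  0.02 ]
(397, 238) [ 0.433 -0.224  0.021] [ 0.433 -0.224  0.02 ]
(343, 254) [ 0.383 -0.043  0.022] [ 0.383 -0.043  0.02 ]
(413, 254) [ 0.381 -0.278  0.001] [ 0.379 -0.274  0.02 ]
(414, 226) [ 0.468 -0.276  0.051] [ 0.472 -0.283  0.02 ]
(257, 235) [0.451 0.243 0.008] [0.45  0.241 0.02 ]
(297, 235) [0.448 0.108 0.015] [0.448 0.108 0.02 ]
(297, 200) [0.561 0.106 0.046] [0.567 0.108 0.02 ]
(258, 197) [0.574 0.236 0.045] [0.579 0.239 0.02 ]
(254, 168) [0.64  0.231 0.163] [0.681 0.255 0.02 ]
(297, 168) [0.684 0.108 0.002] [0.679 0.107 0.02 ]
(218, 253) [0.392 0.368 0.02 ] [0.392 0.368 0.02 ]
(445, 247) [ 0.401 -0.383  0.013] [ 0.4   -0.381  0.02 ]
(210, 202) [0.564 0.4   0.022] [0.564 0.401 0.02 ]
(205, 215) [0.52  0.416 0.019] [0.52  0.416 0.02 ]
```

View pics/topcrop.png

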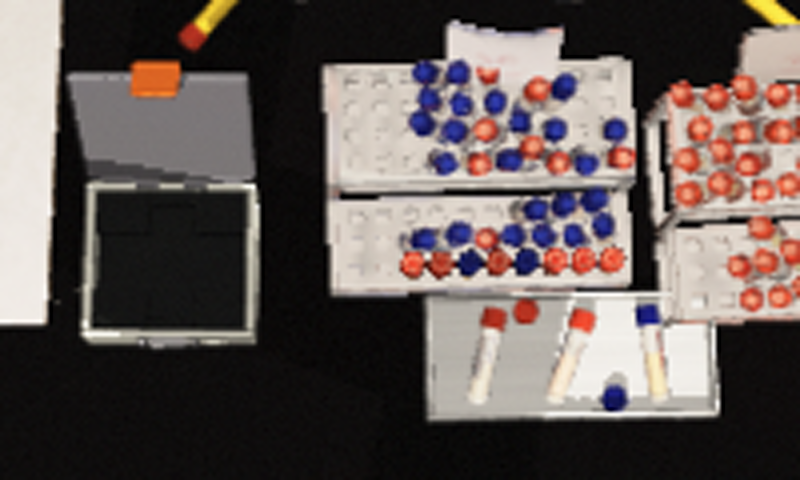

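View pics/sidecrop.png

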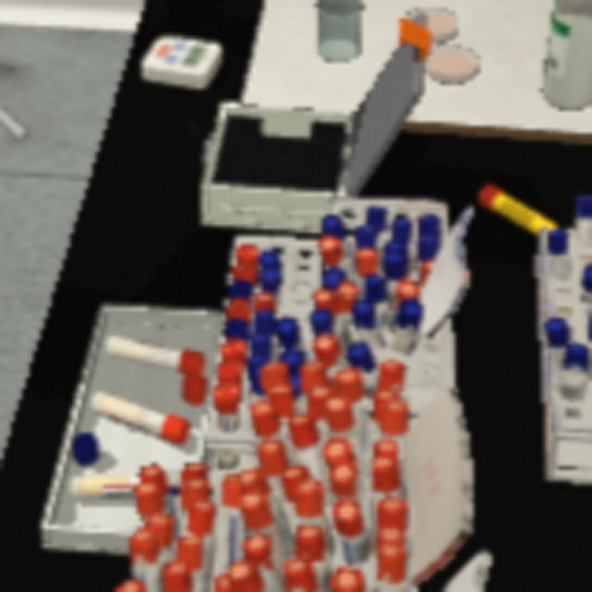

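```bash
python3 - <<'E'
from h import *
c=dict(np.load('pics/top0.npz'))
f=c['frame']; E=np.linalg.inv(c['extrinsics'])
v,u=np.mgrid[0:400,0:640]; s=c['range_z']
P=np.stack([(u-c['cx'])/c['fx'],-(v-c['cy'])/c['fy'],-np.ones_like(u,float)],-1)*s[...,None]
W=P@E[:3,:3].T+E[:3,3]
np.save('pics/W.npy',W)
# height grid max on 1cm cells x .40...60, y -.34...0
def grid(x0,x1,y0,y1,st=0.015):
    xs=np.arange(x0,x1,st);ys=np.arange(y1,y0,-st)
    print('y cols',np.round(ys,3))
    for x in xs[::-1]:
        r=[]
        for y in ys:
            m=(abs(W[...,0]-x)<st/2)&(abs(W[...,1]-y)<st/2)
            r.append(int(1000*W[...,2][m].max()) if m.any() else -1)
        print('%.3f'%x,r)
grid(.36,.62,-.32,-.0)
print();grid(.40,.75,.07,.28)
hsv=cv2.cvtColor(f,cv2.COLOR_RGB2HSV)
blue=(hsv[...,0]>110)&(hsv[...,0]<130)&(hsv[...,1]>120)&(v>222)&(u>340)&(u<415)
n,l,st,ce=cv2.connectedComponentsWithStats(blue.astype(np.uint8))
for i in range(1,n): print(st[i],ce[i],np.round(px2w(c,*ce[i],0.018),3))
E
```

```text
y cols [-0.    -0.015 -0.03  -0.045 -0.06  -0.075 -0.09  -0.105 -0.12  -0.135
 -0.15  -0.165 -0.18  -0.195 -0.21  -0.225 -0.24  -0.255 -0.27  -0.285
 -0.3   -0.315]
0.615 [96, 96, 138, 136, 130, 129, 140, 137, 138, 100, 99, 95, 110, 95, 93, 160, 165, 162, 170, 171, 160, 170]
0.600 [94, 94, 139, 138, 138, 133, 136, 132, 126, 132, 132, 96, 129, 130, 94, 4, 161, 163, 160, 165, 163, 160]
0.585 [97, 92, 92, 138, 134, 134, 130, 133, 131, 130, 126, 127, 139, 141, 86, 6, 161, 161, 169, 170, 159, 163]
0.570 [94, 93, 93, 137, 137, 141, 138, 131, 124, 142, 140, 141, 136, 137, 92, 154, 160, 157, 163, 165, 144, 117]
0.555 [48, 50, 53, 135, 51, 135, 49, 61, 91, 135, 89, 136, 87, 49, 42, 152, 155, 158, 157, 159, 154, 163]
0.540 [51, 46, 47, 59, 44, 51, 49, 57, 98, 94, 86, 90, 96, 93, 47, 154, 157, 157, 160, 172, 173, 163]
0.525 [49, 66, 87, 89, 96, 94, 85, 88, 87, 85, 84, 93, 96, 93, 45, 5, 147, 57, 56, 165, 115, 112]
0.510 [48, 81, 89, 84, 89, 92, 84, 86, 83, 84, 84, 84, 84, 81, 46, 8, 53, 55, 57, 55, 112, 110]
0.495 [47, 78, 82, 83, 82, 84, 84, 84, 83, 84, 81, 85, 82, 83, 46, 5, 56, 54, 98, 104, 
[... 1805 characters left out ...]
7, 21, 16, 39, 39, 36, 47, 4, 3]
0.520 [22, 6, 7, 49, 17, 17, 16, 18, 17, 16, 20, 15, 45, 4, 3]
0.505 [21, 4, 4, 51, 15, 17, 17, 17, 17, 22, 18, 17, 45, 5, 5]
0.490 [19, 6, 6, 47, 36, 35, 35, 17, 35, 40, 38, 35, 46, 7, 9]
0.475 [20, 5, 5, 49, 42, 43, 39, 15, 37, 39, 39, 38, 49, 5, 6]
0.460 [6, 4, 23, 49, 49, 47, 48, 43, 47, 46, 38, 36, 47, 5, 7]
0.445 [7, 5, 7, 35, 52, 48, 50, 47, 46, 44, 48, 42, 44, 10, 5]
0.430 [6, 7, 7, 8, 5, 4, 8, 8, 7, 8, 7, 7, 4, 3, 5]
0.415 [5, 7, 7, 4, 4, 8, 7, 8, 6, 6, 7, 5, 5, 5, 4]
0.400 [4, 8, 8, 5, 4, 6, 6, 5, 7, 5, 6, 5, 9, 6, 6]
[394 226   6   5  21] [396.28571429 228.38095238] [ 0.465 -0.223  0.018]
[386 247   5   6  25] [387.96 249.4 ] [ 0.396 -0.193  0.018]
```

```bash
python3 -m jog '{"delta_pos":[[0.5,-0.8,0.1],[0.5,-0.8,0.1],[0.5,-0.8,0.1],[0.5,-0.8,0.1],[0.5,-0.8,0.1],[0.5,-0.8,0.1],[0.5,-0.8,0.1],[0.3,-0.9,0],[0.3,-0.9,0],[0.3,-0.9,0]],"turn":[[0,0,0.17],[0,0,0.17],[0,0,0.17],[0,0,0.17],[0,0,0.17],[0,0,0.17],[0,0,0.17],[0,0,0.17],[0,0,0.17],[0,0,0.17]],"hand":[1,1,1,1,1,1,1,1,1,1]}' && python3 -c "
from h import *;print(np.round(bot.get_obs()['q'],1))"
```

```text
time: 1.15
ee_pos: [0.3518, 0.1172, 0.2456]
tcp_rot: [180.0, 0.0, 179.8]
wrist_force: [0.2, -0.0, 0.1]
opening: 0.0852
[ 18.4 -18.2  -7.  101.2  -0.   18.6]
```

```bash
python3 -m jog '{"delta_pos":[[0,-0.9,0],[0,-0.9,0],[0,-0.9,0],[0,-0.9,0],[0.2,-0.9,0],[0.2,-0.9,0],[0.2,-0.9,-0.2],[0.2,-0.5,-0.4],[0,0,0],[0,0,0]],"turn":[[0,0,0],[0,0,0],[0,0,0],[0,0,0],[0,0,0],[0,0,0],[0,0,0],[0,0,0],[0,0,0],[0,0,0]],"hand":[0,0,0,0,0,0,0,0,0,0]}' && python3 - <<'E'
from h import *
o=bot.get_obs();c=wristE(camera('wrist'),o)
np.savez('pics/w1.npz',**c);save('w1',c['frame']);print(np.round(o['q'],1),o['opening'])
E
```

```text
time: 2.15
ee_pos: [0.3912, -0.2211, 0.215]
tcp_rot: [179.9, -0.1, 179.7]
wrist_force: [0.7, 1.1, 0.3]
opening: 0.0428
[-29.5  -8.5  -2.6  96.    0.  -29.2] 0.042769092528513734
```

View pics/w1.png

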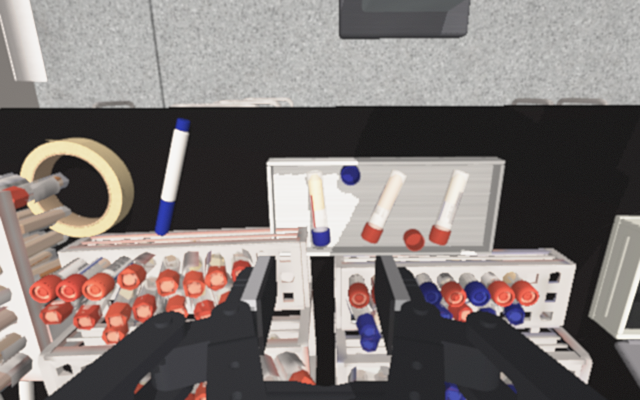

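```bash
python3 - <<'E'
from h import *
c=dict(np.load('pics/w1.npz'));f=c['frame']
save('w1c',cv2.resize(f[150:260,260:510],None,fx=3.2,fy=3.2,interpolation=cv2.INTER_CUBIC))
hsv=cv2.cvtColor(f,cv2.COLOR_RGB2HSV)
v,u=np.mgrid[0:400,0:640]
roi=(v>165)&(v<250)&(u>300)&(u<335)
blue=roi&(hsv[...,0]>110)&(hsv[...,0]<130)&(hsv[...,1]>120)
n,l,st,ce=cv2.connectedComponentsWithStats(blue.astype(np.uint8))
for i in range(1,n):
    if st[i][4]>30: print(st[i],ce[i],np.round(px2w(c,*ce[i],0.018),4))
body=roi&(hsv[...,0]>12)&(hsv[...,0]<32)&(hsv[...,1]>30)
n,l,st,ce=cv2.connectedComponentsWithStats(body.astype(np.uint8))
for i in range(1,n):
    if st[i][4]>30: print('body',st[i],ce[i],np.round(px2w(c,*ce[i],0.015),4))
for r in range(170,250,5):
    print(r,np.round([px2w(c,x,r,0.0105) for x in (305,318,330)],3).tolist(), f[r,306:332:2].tolist()[::2])
# tray corners at rim 0.022
for p in [(268,159),(504,159),(490,252),(275,238)]: print(p,np.round(px2w(c,*p,0.022),3))
E
```

```text
[312 230  17  16 199] [320.71356784 238.13567839] [ 0.4678 -0.2264  0.018 ]
body [317 176   8  33 106] [320.88679245 192.58490566] [ 0.4174 -0.2257  0.015 ]
body [308 178   7  34  78] [310.87179487 190.93589744] [ 0.4155 -0.2362  0.015 ]
170 [[0.394, -0.242, 0.011], [0.394, -0.229, 0.011], [0.394, -0.216, 0.011]] [[204, 200, 194], [208, 203, 197], [221, 218, 212], [215, 210, 202], [203, 199, 194], [204, 200, 195], [203, 199, 194]]
175 [[0.399, -0.242, 0.011], [0.4, -0.229, 0.011], [0.4, -0.216, 0.011]] [[234, 231, 227], [241, 236, 230], [243, 237, 221], [239, 232, 221], [226, 222, 218], [239, 236, 233], [244, 243, 240]]
180 [[0.405, -0.242, 0.011], [0.405, -0.229, 0.011], [0.405, -0.216, 0.011]] [[204, 199, 193], [242, 230, 205], [246, 241, 224], [245, 237, 215], [232, 225, 217], [243, 242, 240], [243, 242, 239]]
185 [[0.41, -0.242, 0.011], [0.41, -0.229, 0.011], [0.41, -0.216, 0.011]] [[236, 233, 231], [243, 231, 202], [247, 244, 228], [246, 241, 220], [229, 219, 206], [244, 242, 240], [244, 242, 241]]
190 [[0.416, -0.243, 0.011], [0.416, -0.229, 0.011], [0.416, -0.216, 0.011]] [[24
[... 1693 characters left out ...]
[[0.467, -0.244, 0.011], [0.467, -0.229, 0.011], [0.467, -0.216, 0.011]] [[173, 165, 160], [206, 201, 195], [47, 50, 135], [56, 59, 155], [59, 61, 160], [52, 54, 142], [200, 195, 195]]
240 [[0.473, -0.244, 0.011], [0.473, -0.23, 0.011], [0.473, -0.216, 0.011]] [[193, 182, 174], [208, 203, 197], [44, 46, 123], [54, 56, 148], [54, 58, 151], [50, 53, 139], [166, 161, 172]]
245 [[0.479, -0.244, 0.011], [0.479, -0.23, 0.011], [0.479, -0.216, 0.011]] [[221, 213, 206], [233, 231, 227], [143, 140, 149], [63, 63, 131], [62, 62, 132], [131, 129, 147], [245, 243, 240]]
(268, 159) [ 0.38  -0.278  0.022]
(504, 159) [ 0.382 -0.042  0.022]
(490, 252) [ 0.484 -0.043  0.022]
(275, 238) [ 0.466 -0.275  0.022]
```

View pics/w1c.png

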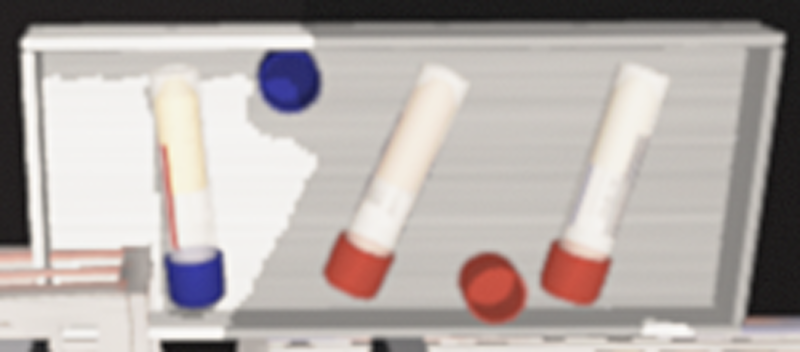

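```bash
python3 -m jog '{"delta_pos":[[0.26,-0.05,-0.6],[0.26,-0.05,-0.6],[0.26,-0.05,-0.6],[0,0,-0.5],[0,0,-0.5],[0,0,-0.5],[0,0,-0.4],[0,0,-0.2],[0,0,0],[0,0,0]],"turn":[[0,0,0],[0,0,0],[0,0,0],[0,0,0],[0,0,0],[0,0,0],[0,0,0],[0,0,0],[0,0,0],[0,0,0]],"hand":[0.05,0.05,0.05,0.05,0.05,0.05,0.05,0.05,0.05,0.05]}' 30 && python3 - <<'E'
from h import *
o=bot.get_obs();c=wristE(camera('wrist'),o)
save('w2',c['frame'])
E
```

```text
time: 3.2
ee_pos: [0.4313, -0.2284, 0.0219]
tcp_rot: [-180.0, 0.1, 179.8]
wrist_force: [-0.4, -0.1, -0.0]
opening: 0.045
```

View pics/w2.png

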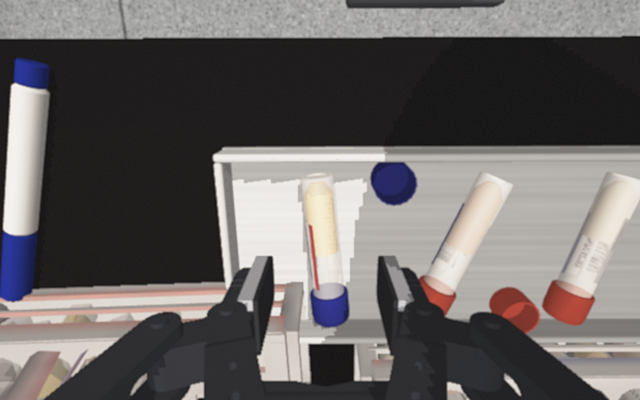

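```bash
python3 -m jog '{"delta_pos":[[0,0,-0.15],[0,0,-0.14],[0,0,0],[0,0,0],[0,0,0],[0,0,0],[0,0,0],[0,0,0],[0,0,0],[0,0,0]],"turn":[[0,0,0],[0,0,0],[0,0,0],[0,0,0],[0,0,0],[0,0,0],[0,0,0],[0,0,0],[0,0,0],[0,0,0]],"hand":[0.05,0.05,0.05,-1,-1,-1,-1,-1,-1,-1]}' 30
```

```text
time: 4.25
ee_pos: [0.4307, -0.2285, 0.0061]
tcp_rot: [-180.0, 0.0, 179.7]
wrist_force: [0.7, 0.0, -0.3]
opening: -0.0
```

```bash
python3 - <<'E'
from h import *
o=bot.get_obs();c=wristE(camera('wrist'),o);print(o['opening'])
save('w3',c['frame'])
E
```

```text
-2.3985423084542994e-05
```

View pics/w3.png

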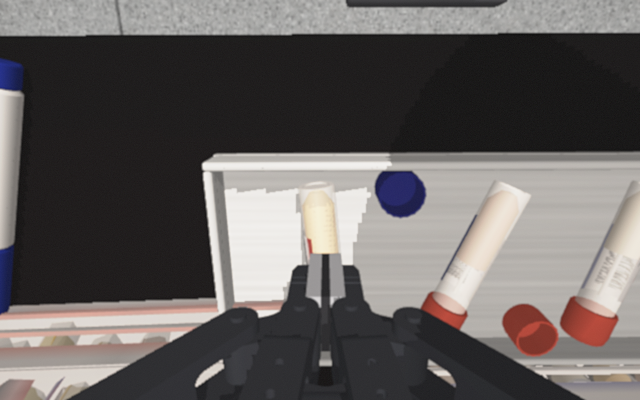

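```bash
python3 - <<'E'
from h import *
o=bot.get_obs();c=wristE(camera('wrist'),o);print(o['ee_pos'],o['tcp_rot'])
for z in (0,.02,.04): print(z,w2px(c,o['ee_pos']+[0,0,z]))
f=c['frame'].copy();save('w3c',cv2.resize(f[170:370,220:430],None,fx=3,fy=3))
s=c['range_z']
for v in (215,235,245,255,265,275,290,310): print(v,np.round(px2w(c,325,v),3), np.round(px2w(c,318,v),3))
cs=camera('side');print(w2px(cs,o['ee_pos'])); u,v=w2px(cs,o['ee_pos']).astype(int)
save('s3',cv2.resize(cs['frame'][v-60:v+60,u-60:u+60],None,fx=5,fy=5,interpolation=cv2.INTER_CUBIC))
E
```

```text
[ 0.43070251 -0.22851991  0.00610158] [-1.79996497e+02  1.76064704e-03  1.79746916e+02]
0 [325.74356112 250.77894028]
0.02 [325.81988572 270.02745   ]
0.04 [325.91694029 294.50390467]
215 [ 0.407 -0.229  0.02 ] [ 0.407 -0.232  0.021]
235 [ 0.416 -0.229  0.021] [ 0.415 -0.232  0.022]
245 [ 0.421 -0.229  0.021] [ 0.42  -0.232  0.022]
255 [ 0.42  -0.229  0.032] [ 0.42  -0.232  0.032]
265 [ 0.42  -0.229  0.042] [ 0.42  -0.232  0.041]
275 [ 0.42  -0.229  0.05 ] [ 0.42  -0.231  0.05 ]
290 [ 0.42  -0.229  0.06 ] [ 0.42  -0.231  0.061]
310 [ 0.425 -0.229  0.064] [ 0.419 -0.231  0.074]
[267.03527832 272.8941209 ]
```

View pics/w3c.png

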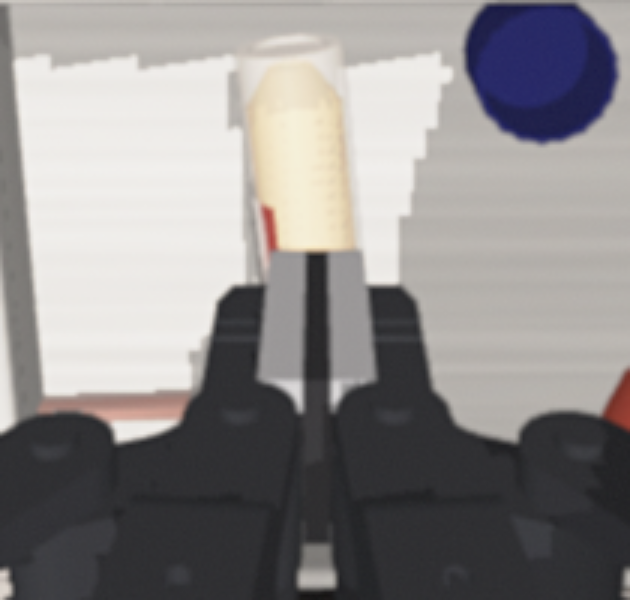

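View pics/s3.png

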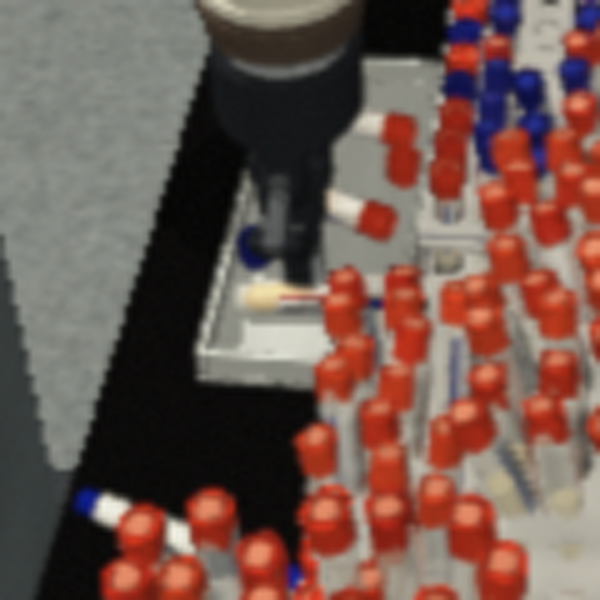

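```bash
python3 - <<'E'
from h import *
c=dict(np.load('pics/w1.npz'))
for u in (264,268,272,380,384):
  for v in range(250,300,6):
    p=px2w(c,u,v); print(u,v,c['frame'][v,u],np.round(p-[0.3912,-0.2211,0.215],3))
E
```

```text
264 250 [231 225 221] [ 0.075 -0.061 -0.164]
264 256 [173 169 168] [-0.01  -0.026  0.027]
264 262 [167 164 165] [-0.011 -0.025  0.033]
264 268 [168 165 167] [-0.011 -0.024  0.038]
264 274 [110 108 109] [-0.011 -0.023  0.043]
264 280 [44 44 45] [-0.01  -0.023  0.047]
264 286 [42 41 43] [-0.01  -0.022  0.051]
264 292 [35 36 36] [-0.009 -0.021  0.054]
264 298 [34 35 36] [-0.008 -0.021  0.055]
268 250 [230 225 220] [ 0.075 -0.058 -0.165]
268 256 [171 167 167] [-0.011 -0.024  0.028]
268 262 [109 106 108] [-0.01  -0.023  0.032]
268 268 [41 41 42] [-0.011 -0.022  0.038]
268 274 [41 40 41] [-0.011 -0.022  0.043]
268 280 [33 35 36] [-0.009 -0.022  0.044]
268 286 [35 35 37] [-0.007 -0.022  0.045]
268 292 [37 37 37] [-0.004 -0.022  0.045]
268 298 [35 34 36] [-0.002 -0.022  0.046]
272 250 [230 224 219] [ 0.075 -0.053 -0.165]
272 256 [99 94 92] [-0.01  -0.022  0.027]
272 262 [40 39 41] [-0.011 -0.021  0.033]
272 268 [35 36 37] [-0.009 -0.021  0.034]
272 274 [36 34 36] [-0.006 -0.021  0.035]
272 280 [35 35 37] [-0.004 -0.022  0.035]
272 286 [36 38 38] [-0.002 -0.022  0.036]
272 292 [37 37 38] [ 0.    -0.021  0.037]
272 298 [36 34 36] [ 0.003 -0.022  0.038]
380 250 [135 132 128] [ 0.092  0.06  -0.2  ]
380 256 [87 86 85] [-0.01   0.023  0.027]
380 262 [34 34 36] [-0.01   0.022  0.033]
380 268 [35 35 35] [-0.009  0.021  0.036]
380 274 [37 36 37] [-0.007  0.021  0.036]
380 280 [38 36 37] [-0.005  0.021  0.038]
380 286 [38 36 39] [-0.002  0.021  0.038]
380 292 [38 36 38] [-0.001  0.021  0.04 ]
380 298 [38 37 37] [0.002 0.021 0.04 ]
384 250 [135 132 129] [ 0.092  0.064 -0.2  ]
384 256 [120 118 118] [-0.01   0.024  0.027]
384 262 [117 115 116] [-0.01   0.023  0.032]
384 268 [70 69 70] [-0.01   0.023  0.038]
384 274 [33 33 34] [-0.01   0.022  0.042]
384 280 [35 35 35] [-0.01   0.021  0.046]
384 286 [37 36 37] [-0.008  0.021  0.047]
384 292 [38 36 38] [-0.006  0.021  0.048]
384 298 [37 36 37] [-0.004  0.021  0.049]
```

```bash
python3 -m jog '{"delta_pos":[[0,0,0],[0,0,0],[0,0,0],[0,0,0],[0,0,-0.1],[0,0,-0.1],[0,0,-0.1],[0,0,-0.1],[0,0,0],[0,0,0]],"turn":[[0,0,0],[0,0,0],[0,0,0],[0,0,0],[0,0,0],[0,0,0],[0,0,0],[0,0,0],[0,0,0],[0,0,0]],"hand":[0.05,0.05,0.05,0.05,0.05,0.05,0.05,0.05,0.05,0.05]}' 30;  python3 - <<'E'
from h import *
o=bot.get_obs();c=wristE(camera('wrist'),o);print(o['opening'])
save('w4',c['frame'])
E
```

```text
time: 5.4
ee_pos: [0.4306, -0.2284, -0.0141]
tcp_rot: [180.0, -0.0, 179.7]
wrist_force: [0.7, 0.2, 0.3]
opening: 0.0446
0.044563277122324205
```

View pics/w4.png

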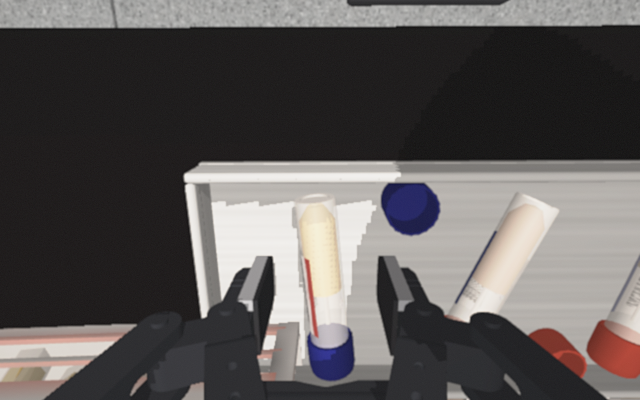

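```bash
python3 -m jog '{"delta_pos":[[0,0,0],[0,0,0],[0,0,0],[0,0,0],[0,0,0],[0,0,0],[0,0,0],[0,0,0],[0,0,0],[0,0,0]],"turn":[[0,0,0],[0,0,0],[0,0,0],[0,0,0],[0,0,0],[0,0,0],[0,0,0],[0,0,0],[0,0,0],[0,0,0]],"hand":[-1,-1,-1,-1,-1,-1,-1,-1,-1,-1]}' 30;  python3 - <<'E'
from h import *
o=bot.get_obs();c=wristE(camera('wrist'),o);print(o['opening'])
save('w5',c['frame'])
E
```

```text
time: 6.45
ee_pos: [0.4309, -0.2286, -0.0137]
tcp_rot: [-180.0, 0.0, 179.7]
wrist_force: [-0.4, 0.1, 6.7]
opening: 0.0159
0.01588031447031048
```

View pics/w5.png

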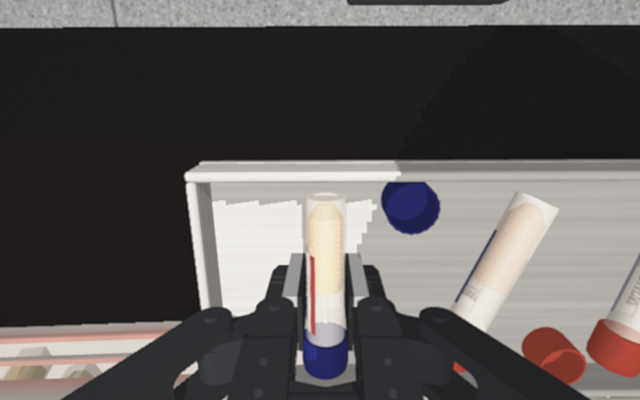

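```bash
python3 -m jog '{"delta_pos":[[0,0,0.2],[0,0,0.5],[0,0,0.9],[0,0,0.9],[0,0,0.9],[0,0,0.2],[0,0,0],[0,0,0],[0,0,0],[0,0,0]],"turn":[[0,0,0],[0,0,0],[0,0,0],[0,0,0],[0,0,0],[0,0,0],[0,0,0],[0,0,0],[0,0,0],[0,0,0]],"hand":[-1,-1,-1,-1,-1,-1,-1,-1,-1,-1]}' 30;  python3 - <<'E'
from h import *
o=bot.get_obs();c=wristE(camera('wrist'),o);print(o['opening'])
save('w6',c['frame'])
E
```

```text
time: 7.5
ee_pos: [0.4301, -0.2282, 0.1645]
tcp_rot: [179.9, -0.1, 179.7]
wrist_force: [-0.1, -0.2, 1.0]
opening: 0.0165
0.01645167284861102
```

View pics/w6.png

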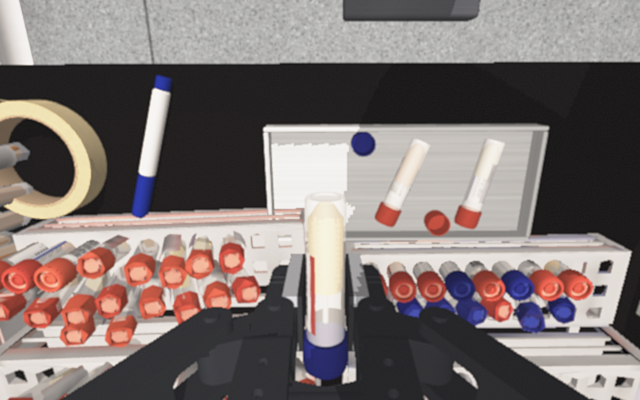

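```bash
python3 -m jog '{"delta_pos":[[0,0.5,0],[0,0.9,0],[0,0.9,0],[0,0.9,0],[0,0.9,0],[0,0.9,0],[0,0.9,0],[0,0.9,0],[0,0.8,0],[0,0.3,0]],"turn":[[0,0,0],[0,0,0],[0,0,0],[0,0,0],[0,0,0],[0,0,0],[0,0,0],[0,0,0],[0,0,0],[0,0,0]],"hand":[-1,-1,-1,-1,-1,-1,-1,-1,-1,-1]}' 30;  python3 - <<'E'
from h import *
o=bot.get_obs();c=wristE(camera('wrist'),o);print(o['opening'],o['ee_pos'],o['tcp_rot'])
save('w7',c['frame']);np.savez('pics/w7.npz',**c)
c=camera('side');save('s7',c['frame'][120:260,200:400].repeat(4,0).repeat(4,1))
E
```

```text
time: 8.55
ee_pos: [0.43, 0.1694, 0.1653]
tcp_rot: [180.0, -0.1, 179.9]
wrist_force: [-0.4, -0.7, -0.2]
opening: 0.016
0.01602538672887657 [0.43000818 0.16940571 0.16529283] [ 1.79990641e+02 -6.00208156e-02  1.79908067e+02]
```

View pics/w7.png

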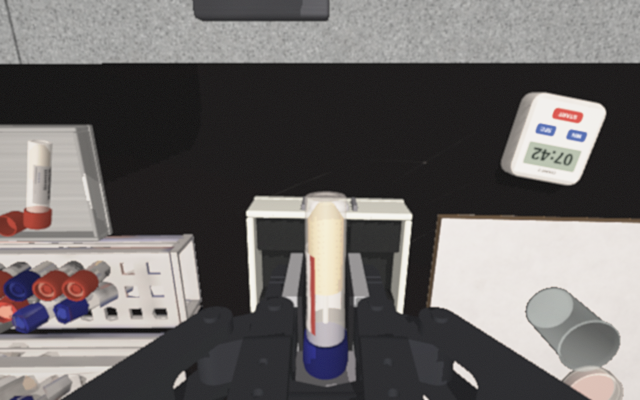

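View pics/s7.png

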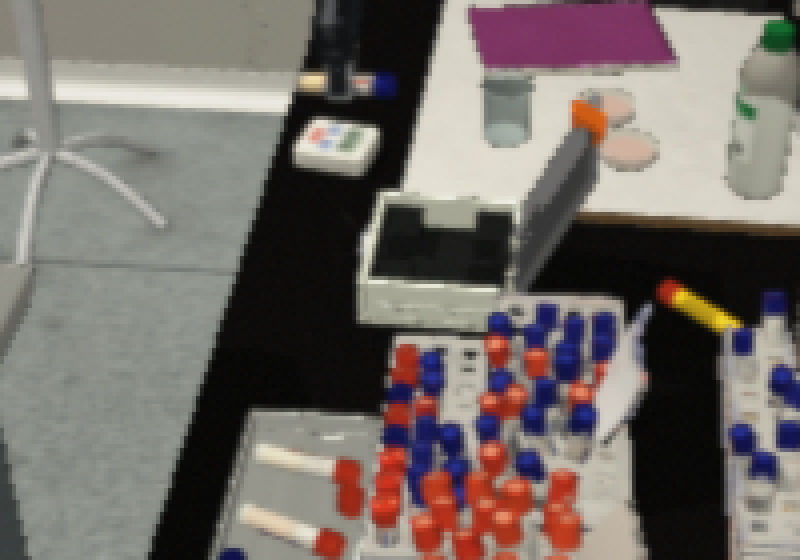

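```bash
python3 - <<'E'
from h import *
c=dict(np.load('pics/w7.npz'));f=c['frame']
save('w7c',cv2.resize(f[185:335,235:425],None,fx=4,fy=4,interpolation=cv2.INTER_CUBIC))
t=dict(np.load('pics/top0.npz'))
save('t7c',cv2.resize(t['frame'][160:245,245:305],None,fx=9,fy=7,interpolation=cv2.INTER_CUBIC))
E
```

```text
(no output)
```

View pics/w7c.png

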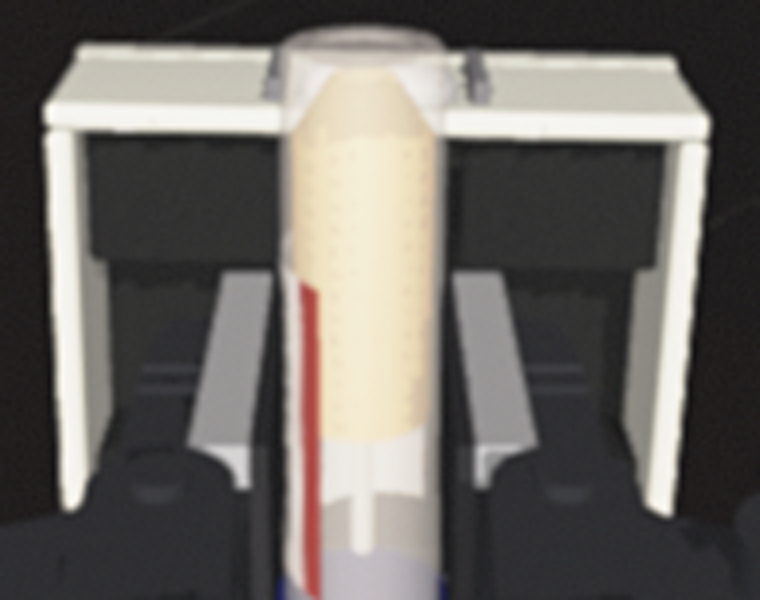

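View pics/t7c.png

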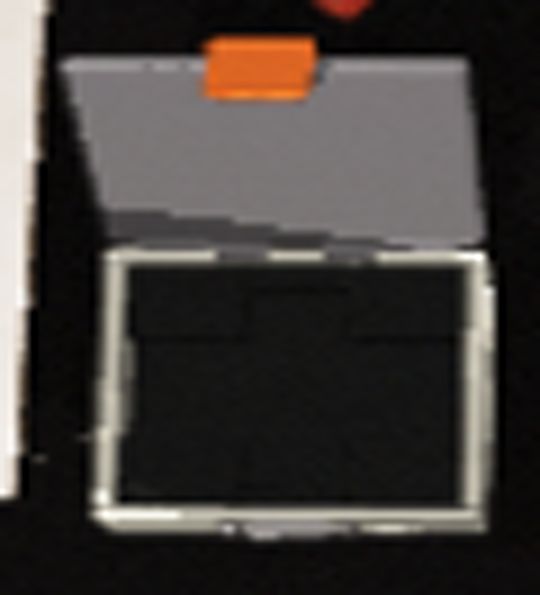

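```bash
python3 - <<'E'
from h import *
c=dict(np.load('pics/w7.npz'))
def W(x,y): return px2w(c,235+x/4-.4,185+y/4-.4,.044)
P={k:W(*v) for k,v in dict(FL=(46,108),FR=(709,119),SL1=(48,200),SL2=(68,510),SR1=(706,200),SR2=(673,515)).items()}
for k,v in P.items(): print(k,np.round(v,4))
t=dict(np.load('pics/top0.npz'))
def T(x,y): return px2w(t,245+x/9-.4,160+y/7-.4,.044)
for k,v in dict(farL=(105,248),farR=(490,248),nearL=(93,515),nearR=(487,515)).items(): print(k,np.round(T(*v),4))
# insert edges (z .034) of cutout: near step row v 265 crop at left/right; top view far step 338, slot edges 248,350 at far
for x,y in [(100,262),(650,268)]: print('cut near',np.round(px2w(c,235+x/4-.4,185+y/4-.4,.034),4))
for x,y in [(248,300),(350,300),(180,338),(420,338)]: print('top far slot',np.round(px2w(t,245+x/9-.4,160+y/7-.4,.034),4))
# lid edge corners, orange tongue
for x,y in [(65,62),(467,62)]: 
    u,v=245+x/9-.4,160+y/7-.4
    print('lid',np.round(px2w(t,u,v+2),3))
E
```

```text
FL [0.4505 0.103  0.044 ]
FR [0.4533 0.2417 0.044 ]
SL1 [0.4713 0.1021 0.044 ]
SL2 [0.5478 0.1015 0.044 ]
SR1 [0.4716 0.2424 0.044 ]
SR2 [0.5495 0.2402 0.044 ]
farL [0.5805 0.2416 0.044 ]
farR [0.5784 0.0992 0.044 ]
nearL [0.453  0.2437 0.044 ]
nearR [0.4508 0.1007 0.044 ]
cut near [0.4904 0.1103 0.034 ]
cut near [0.4921 0.2335 0.034 ]
top far slot [0.5565 0.1897 0.034 ]
top far slot [0.5559 0.1518 0.034 ]
top far slot [0.5385 0.2147 0.034 ]
top far slot [0.5371 0.1259 0.034 ]
lid [0.633 0.238 0.16 ]
lid [0.632 0.1   0.157]
```

```bash
python3 -m jog '{"delta_pos":[[0.5,0.02,0],[0.5,0.02,0],[0.4,0,-0.3],[0.18,0,-0.6],[0,0,-0.6],[0,0,-0.6],[0,0,-0.3],[0,0,-0.2],[0,0,0],[0,0,0]],"turn":[[0,0,-0.125],[0,0,0],[0,0,0],[0,0,0],[0,0,0],[0,0,0],[0,0,0],[0,0,0],[0,0,0],[0,0,0]],"hand":[-1,-1,-1,-1,-1,-1,-1,-1,-1,-1]}' 30;  python3 - <<'E'
from h import *
o=bot.get_obs();c=wristE(camera('wrist'),o);print(o['opening'],o['ee_pos'],o['tcp_rot'])
save('w8',c['frame']);np.savez('pics/w8.npz',**c)
c=camera('side');save('s8',c['frame'][140:240,260:380].repeat(5,0).repeat(5,1))
E
```

```text
time: 9.65
ee_pos: [0.5103, 0.1685, 0.0373]
tcp_rot: [180.0, 0.1, 178.7]
wrist_force: [-0.1, -0.5, 0.4]
opening: 0.016
0.016049210704344136 [0.51026494 0.1685169  0.03730427] [1.79973479e+02 7.91569594e-02 1.78740033e+02]
```

View pics/w8.png

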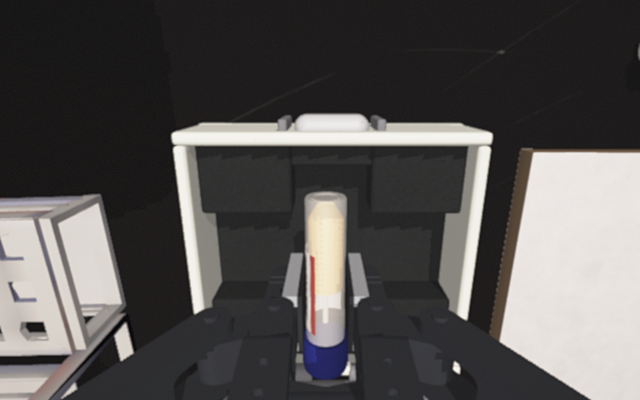

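View pics/s8.png

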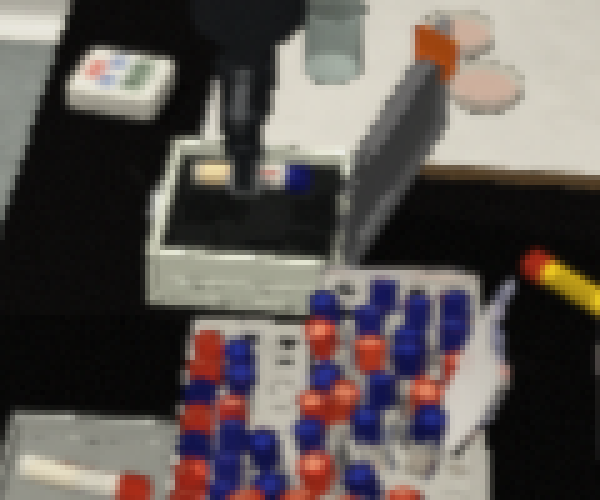

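```bash
python3 - <<'E'
from h import *
c=dict(np.load('pics/w8.npz'))
for p,z in [((292,205),.034),((371,205),.034),((295,150),.034),((371,150),.034),((203,212),.034),((461,212),.034),((215,284),.034),((447,284),.034),((293,163),.034),((371,163),.034),((332,123),.034)]: print(p,np.round(px2w(c,*p,z),4))
# tube ends
print('tail',np.round(px2w(c,326,194,.0373+.019+.008),4))
print(c['range_z'][198,326],np.round(px2w(c,326,205),4),np.round(px2w(c,326,365),4))
f=c['frame'];save('w8c',cv2.resize(f[110:310,170:490],None,fx=2.5,fy=2.5,interpolation=cv2.INTER_CUBIC))
g=cv2.convertScaleAbs(f[110:310,170:490],alpha=3);save('w8g',cv2.resize(g,None,fx=2.5,fy=2.5,interpolation=cv2.INTER_CUBIC))
E
```

```text
(292, 205) [0.4871 0.1526 0.034 ]
(371, 205) [0.488 0.191 0.034]
(295, 150) [0.4603 0.1554 0.034 ]
(371, 150) [0.4611 0.1906 0.034 ]
(203, 212) [0.4897 0.1089 0.034 ]
(461, 212) [0.4926 0.2351 0.034 ]
(215, 284) [0.5295 0.1102 0.034 ]
(447, 284) [0.5323 0.2315 0.034 ]
(293, 163) [0.4664 0.1541 0.034 ]
(371, 163) [0.4672 0.1907 0.034 ]
(332, 123) [0.4484 0.1727 0.034 ]
tail [0.4731 0.1694 0.0643]
0.14466558 [0.4753 0.1693 0.0717] [0.5454 0.1678 0.0756]
```

View pics/w8g.png

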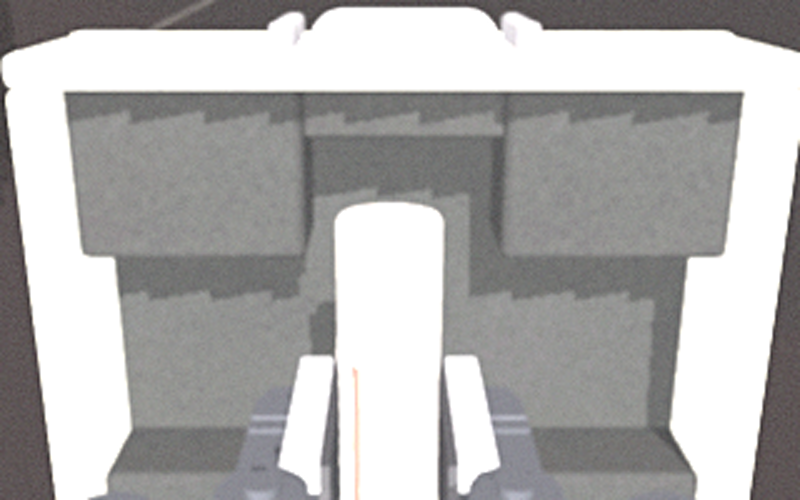

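```bash
python3 -m jog '{"delta_pos":[[0,0.07,0],[0,0,-0.3],[0,0,-0.3],[0,0,-0.2],[0,0,-0.04],[0,0,0],[0,0,0],[0,0,0],[0,0,0],[0,0,0]],"turn":[[0,0,0],[0,0,0],[0,0,0],[0,0,0],[0,0,0],[0,0,0],[0,0,0],[0,0,0],[0,0,0],[0,0,0]],"hand":[-1,-1,-1,-1,-1,-1,-1,-1,-1,-1]}' 30;  python3 - <<'E'
from h import *
o=bot.get_obs();c=wristE(camera('wrist'),o);print(o['opening'],o['ee_pos'],o['tcp_rot'])
save('w9',c['frame'])
E
```

```text
time: 10.75
ee_pos: [0.5096, 0.1719, -0.0062]
tcp_rot: [-180.0, -0.0, 178.7]
wrist_force: [-0.1, -0.1, -0.1]
opening: 0.016
0.015996707539577222 [ 0.50960372  0.17191993 -0.00621371] [-1.79990164e+02 -1.65769619e-02  1.78743876e+02]
```

View pics/w9.png

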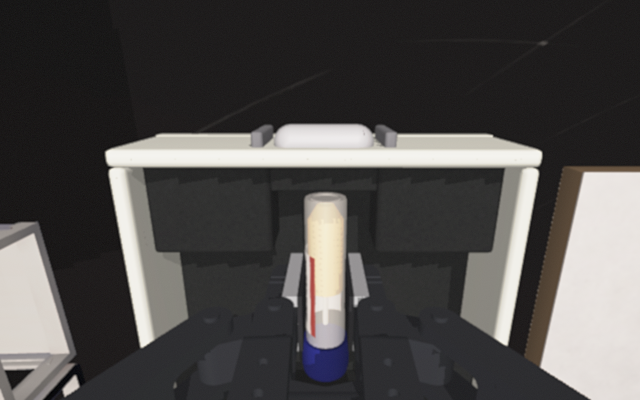

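```bash
python3 -m jog '{"delta_pos":[[0,0,0],[0,0,0],[0,0,0],[0,0,0],[0,0,0.2],[0,0,0.4],[0,0,0.8],[0,0,0.9],[-0.4,0,0.9],[-0.9,0,0]],"turn":[[0,0,0],[0,0,0],[0,0,0],[0,0,0],[0,0,0],[0,0,0],[0,0,0],[0,0,0],[0,0,0],[0,0,0]],"hand":[0,0,0,0,0,0,0,0,0,0]}' 30;  python3 - <<'E'
from h import *
o=bot.get_obs();c=wristE(camera('wrist'),o);print(o['opening'],o['ee_pos'],o['tcp_rot'])
save('w10',c['frame']);np.savez('pics/w10.npz',**c)
c=camera('side');save('s10',c['frame'][140:240,260:380].repeat(5,0).repeat(5,1))
E
```

```text
time: 11.8
ee_pos: [0.4481, 0.173, 0.1611]
tcp_rot: [179.8, 0.6, 178.7]
wrist_force: [-1.1, 0.6, 0.2]
opening: 0.0427
0.042687590301932116 [0.44806004 0.17295102 0.16111714] [179.77776189   0.55547724 178.67417228]
```

View pics/w10.png

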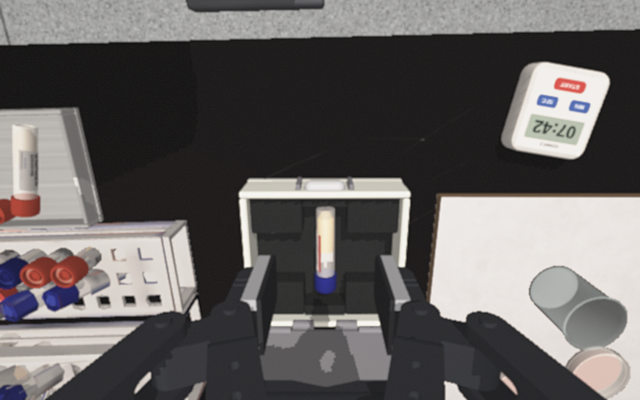

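View pics/s10.png

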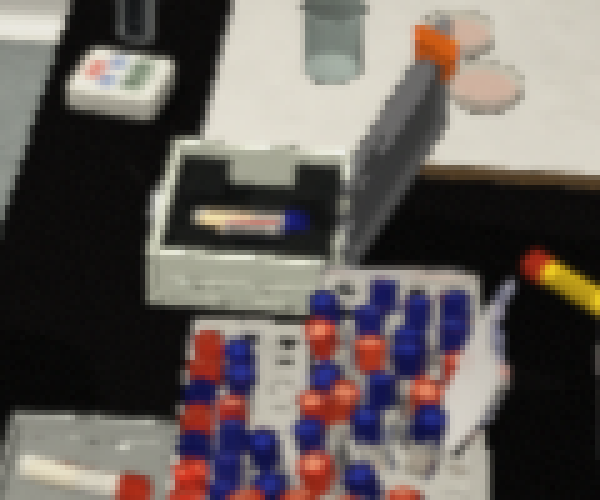

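```bash
python3 -m jog '{"delta_pos":[[0,0,0.9],[0.2,0,0.5],[0.8,0,0],[0.8,0,0],[0.8,0,0],[0.8,0,0],[0.8,0,0],[0.35,0,0],[0,0,0],[0,0,0]],"turn":[[0,0,0],[0,0,0],[0,0,0],[0,0,0],[0,0,0],[0,0,0],[0,0,0],[0,0,0],[0,0,0],[0,0,0]],"hand":[-1,-1,-1,-1,-1,-1,-1,-1,-1,-1]}' 30;  python3 - <<'E'
from h import *
o=bot.get_obs();c=wristE(camera('wrist'),o);print(o['opening'],o['ee_pos'],o['tcp_rot'])
save('w11',c['frame']);np.savez('pics/w11.npz',**c)
c=camera('side');save('s11',c['frame'][100:240,240:400].repeat(4,0).repeat(4,1));print(w2px(c,o['ee_pos']+[0,0,.019]))
E
```

```text
time: 12.9
ee_pos: [0.6721, 0.1719, 0.2237]
tcp_rot: [-180.0, -0.1, 178.7]
wrist_force: [0.4, -0.4, -0.1]
opening: -0.0002
-0.000152196493981053 [0.67208962 0.17193958 0.22366144] [-1.79987727e+02 -5.53059066e-02  1.78736592e+02]
[360.16305247 130.80322024]
```

View pics/w11.png

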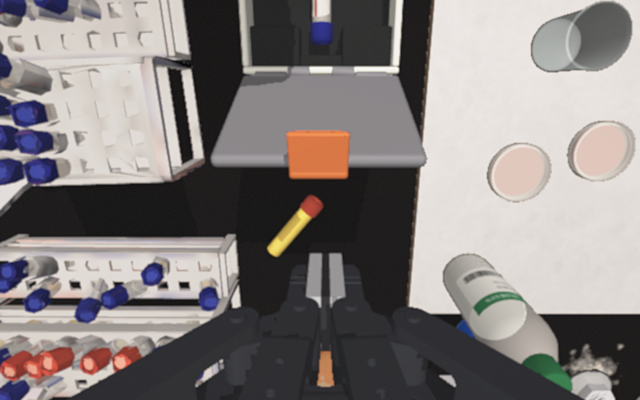

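View pics/s11.png

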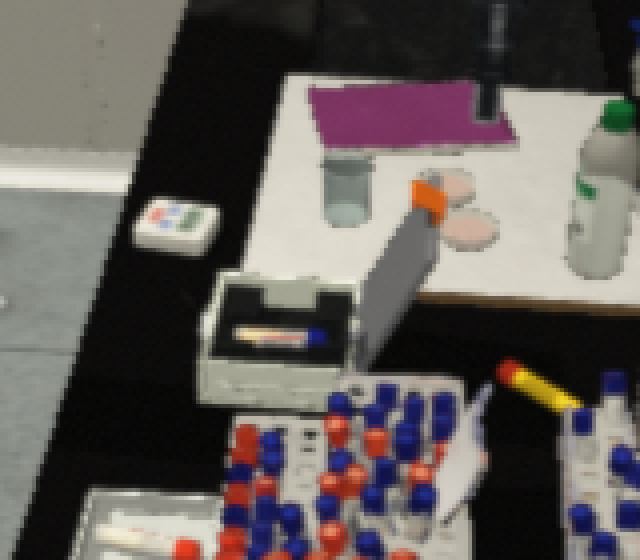

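```bash
python3 - <<'E'
from h import *
c=dict(np.load('pics/w11.npz'))
for p in [(240,155),(240,161),(400,155),(400,161),(318,135),(318,150),(318,160),(318,170),(318,176),(260,85),(380,85),(250,140)]: print(p,np.round(px2w(c,*p),4))
E
```

```text
(240, 155) [0.6341 0.1184 0.1598]
(240, 161) [0.6379 0.118  0.1599]
(400, 155) [0.6366 0.2203 0.1586]
(400, 161) [0.64   0.22   0.1608]
(318, 135) [0.6199 0.1688 0.183 ]
(318, 150) [0.629  0.1685 0.1785]
(318, 160) [0.6353 0.1683 0.1762]
(318, 170) [0.642  0.168  0.1734]
(318, 176) [0.646  0.1679 0.1719]
(260, 85) [0.5905 0.1182 0.0659]
(380, 85) [0.5929 0.2198 0.0672]
(250, 140) [0.6267 0.1224 0.1447]
```

```bash
python3 -m jog '{"delta_pos":[[0,0,-0.5],[0,0,-0.5],[0,0,-0.5],[0,0,-0.4],[-0.3,0,0],[-0.3,0,0],[-0.3,0,0],[-0.3,0,0],[-0.2,0,0],[0,0,0]],"turn":[[0,0,0],[0,0,0],[0,0,0],[0,0,0],[0,0,0],[0,0,0],[0,0,0],[0,0,0],[0,0,0],[0,0,0]],"hand":[-1,-1,-1,-1,-1,-1,-1,-1,-1,-1]}' 30;  python3 - <<'E'
from h import *
o=bot.get_obs();c=wristE(camera('wrist'),o);print(o['opening'],o['ee_pos'],o['tcp_rot'])
save('w12',c['frame'])
c=camera('side');save('s12',c['frame'][100:240,240:400].repeat(4,0).repeat(4,1))
E
```

```text
time: 14.0
ee_pos: [0.601, 0.1722, 0.1304]
tcp_rot: [180.0, 0.1, 178.8]
wrist_force: [0.1, -0.4, 0.5]
opening: 0.0001
0.00012930654927419553 [0.60098805 0.17217276 0.13044584] [1.79971466e+02 7.78622678e-02 1.78783826e+02]
```

View pics/s12.png

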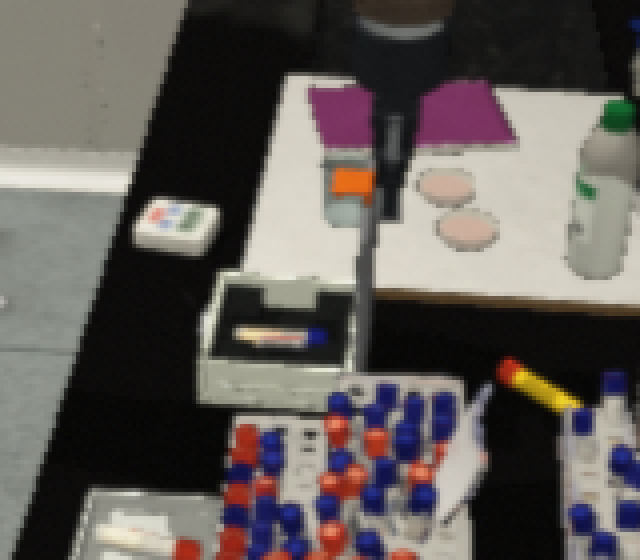

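```bash
python3 -m jog '{"delta_pos":[[-0.35,0,-0.08],[-0.35,0,-0.08],[-0.28,0,-0.12],[-0.28,0,-0.12],[-0.22,0,-0.19],[-0.22,0,-0.19],[-0.16,0,-0.25],[-0.16,0,-0.25],[0,0,0],[0,0,0]],"turn":[[0,0,0],[0,0,0],[0,0,0],[0,0,0],[0,0,0],[0,0,0],[0,0,0],[0,0,0],[0,0,0],[0,0,0]],"hand":[-1,-1,-1,-1,-1,-1,-1,-1,-1,-1]}' 30;  python3 - <<'E'
from h import *
o=bot.get_obs();c=wristE(camera('wrist'),o);print(o['opening'],o['ee_pos'],o['tcp_rot'])
save('w13',c['frame'])
c=camera('side');save('s13',c['frame'][100:240,240:400].repeat(4,0).repeat(4,1))
E
```

```text
time: 15.1
ee_pos: [0.5015, 0.172, 0.0652]
tcp_rot: [-180.0, -0.0, 178.7]
wrist_force: [-0.6, 0.2, 0.2]
opening: -0.0001
-6.639237244307022e-05 [0.50151118 0.17198512 0.06523338] [-1.79990469e+02 -1.30221535e-02  1.78747662e+02]
```

View pics/s13.png

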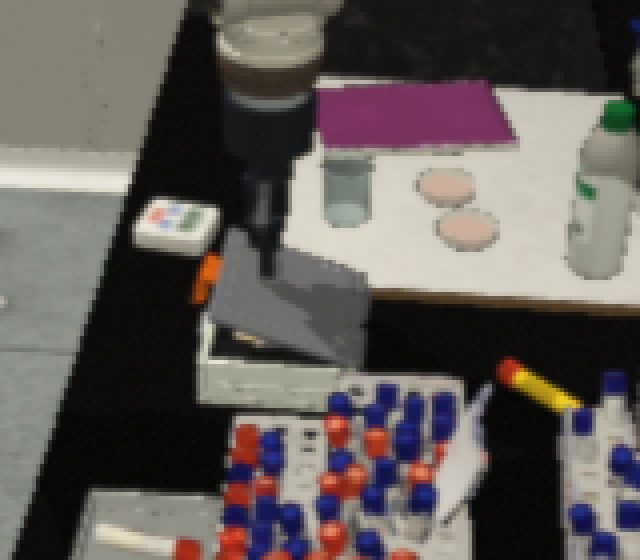

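View pics/w13.png

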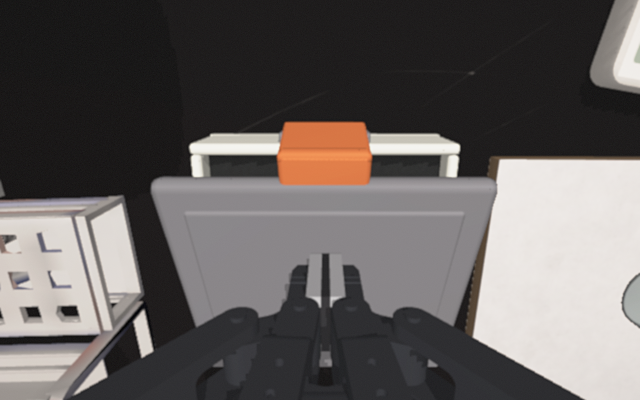

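```bash
python3 -m jog '{"delta_pos":[[0,0,0.3],[-0.35,0,0.1],[-0.36,0,0],[0,0,-0.2],[0,0,-0.2],[0,0,-0.2],[0,0,-0.2],[0,0,-0.12],[0,0,0],[0,0,0]],"turn":[[0,0,0],[0,0,0],[0,0,0],[0,0,0],[0,0,0],[0,0,0],[0,0,0],[0,0,0],[0,0,0],[0,0,0]],"hand":[-1,-1,-1,-1,-1,-1,-1,-1,-1,-1]}' 30
```

```text
time: 16.2
ee_pos: [0.4658, 0.1719, 0.0387]
tcp_rot: [-180.0, -0.0, 178.7]
wrist_force: [0.1, 0.1, 0.1]
opening: -0.0002
```

```bash
 python3 - <<'E'
from h import *
o=bot.get_obs();c=wristE(camera('wrist'),o);print(o['ee_pos'],o['wrist_force'])
save('w14',c['frame'])
c=camera('side');save('s14',c['frame'][100:240,240:400].repeat(4,0).repeat(4,1))
E
```

```text
[0.46577384 0.17188972 0.03872057] [0.12526233 0.07632033 0.05086204]
```

View pics/s14.png

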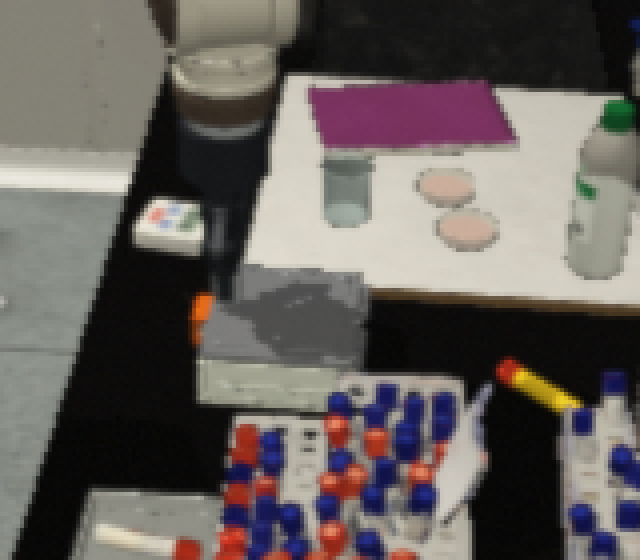

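View pics/w14.png

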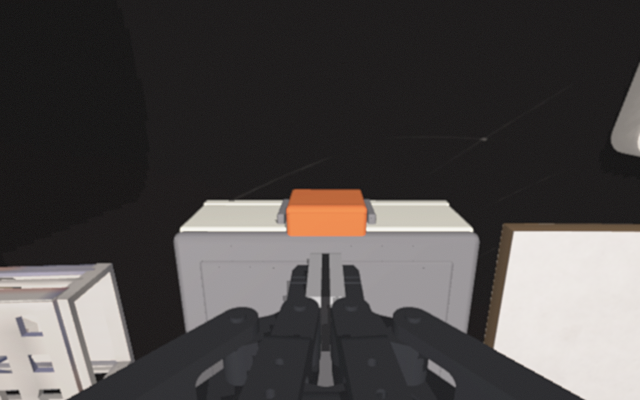

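```bash
python3 -m jog '{"delta_pos":[[0,0,-0.02],[0,0,-0.02],[0,0,-0.02],[0,0,-0.02],[0,0,0],[0,0,0],[0,0,0],[0,0,0],[0,0,0],[0,0,0]],"turn":[[0,0,0],[0,0,0],[0,0,0],[0,0,0],[0,0,0],[0,0,0],[0,0,0],[0,0,0],[0,0,0],[0,0,0]],"hand":[-1,-1,-1,-1,-1,-1,-1,-1,-1,-1]}' 30
```

```text
time: 17.3
ee_pos: [0.4657, 0.172, 0.0351]
tcp_rot: [180.0, 0.0, 178.7]
wrist_force: [0.1, 0.4, -0.5]
opening: -0.0001
```

```bash
python3 -m jog '{"delta_pos":[[0,0,-0.02],[0,0,-0.02],[0,0,-0.02],[0,0,0],[0,0,0],[0,0,0],[0,0,0],[0,0,0],[0,0,0],[0,0,0]],"turn":[[0,0,0],[0,0,0],[0,0,0],[0,0,0],[0,0,0],[0,0,0],[0,0,0],[0,0,0],[0,0,0],[0,0,0]],"hand":[-1,-1,-1,-1,-1,-1,-1,-1,-1,-1]}' 30
```

```text
time: 18.3
ee_pos: [0.4658, 0.172, 0.0331]
tcp_rot: [180.0, 0.0, 178.7]
wrist_force: [-3.9, -1.1, 9.6]
opening: -0.0002
```

```bash
python3 -m jog '{"delta_pos":[[0,0,-0.02],[0,0,-0.02],[0,0,0],[0,0,0],[0,0,0],[0,0,0],[0,0,0],[0,0,0],[0,0,0],[0,0,0]],"turn":[[0,0,0],[0,0,0],[0,0,0],[0,0,0],[0,0,0],[0,0,0],[0,0,0],[0,0,0],[0,0,0],[0,0,0]],"hand":[-1,-1,-1,-1,-1,-1,-1,-1,-1,-1]}' 30
```

```text
time: 19.3
ee_pos: [0.4659, 0.1721, 0.0328]
tcp_rot: [180.0, 0.1, 178.7]
wrist_force: [-9.6, -2.6, 23.8]
opening: 0.0002
```

```bash
python3 -m jog '{"delta_pos":[[0,0,0.1],[0,0,0.4],[0,0,0.9],[0,0,0.9],[-0.4,0,0.9],[-0.8,0,0.4],[-0.4,0,0],[0,0,0],[0,0,0],[0,0,0]],"turn":[[0,0,0],[0,0,0],[0,0,0],[0,0,0],[0,0,0],[0,0,0],[0,0,0],[0,0,0],[0,0,0],[0,0,0]],"hand":[-1,-1,-1,-1,-1,-1,-1,-1,-1,-1]}' 30;  python3 - <<'E'
from h import *
o=bot.get_obs();c=wristE(camera('wrist'),o);print(o['ee_pos'],o['wrist_force'])
save('w15',c['frame'])
# heights of lid, via depth
hs=[(p,np.round(px2w(c,*p),4).tolist()) for p in [(270,215),(380,215),(270,235),(380,235),(240,200),(100,100)]]
print(hs)
s=camera('side');save('s15',cv2.resize(s['frame'][100:300,200:400],None,fx=3,fy=3,interpolation=cv2.INTER_CUBIC))
t=camera('top');save('t15',t['frame'])
W=[]
for v in range(196,238,5):
    print(v,[int(1000*px2w(t,u,v)[2]) for u in range(250,305,4)])
print([np.round(px2w(t,u,233,.0)[:2],3) for u in (260,290)])
E
```

```text
time: 20.3
ee_pos: [0.3861, 0.172, 0.2094]
tcp_rot: [-180.0, -0.0, 178.7]
wrist_force: [0.3, 0.6, 0.0]
opening: 0.0
[0.38611929 0.17197539 0.20943316] [0.32828759 0.60893379 0.00616331]
[((270, 215), [0.4394, 0.1099, 0.0002]), ((380, 215), [0.4425, 0.2307, -0.0009]), ((270, 235), [0.45, 0.1138, 0.0319]), ((380, 235), [0.4529, 0.2264, 0.0309]), ((240, 200), [0.4213, 0.0787, 0.0008]), ((100, 100), [0.3238, -0.5433, -0.8162])]
196 [701, 704, 670, 52, 49, 46, 55, 48, 53, 55, 54, 60, 47, 3]
201 [709, 710, 698, 681, 55, 54, 54, 57, 57, 56, 55, 53, 51, 2]
206 [712, 711, 713, 695, 683, 58, 57, 57, 57, 55, 53, 58, 58, 0]
211 [710, 712, 711, 703, 690, 59, 52, 54, 56, 55, 53, 52, 51, -3]
216 [705, 713, 712, 710, 696, 681, 56, 55, 57, 53, 54, 54, 53, 1]
221 [708, 710, 710, 707, 697, 687, 646, 55, 58, 62, 53, 57, 51, 1]
226 [702, 704, 710, 706, 706, 686, 668, 57, 61, 55, 56, 58, 44, 0]
231 [701, 698, 708, 703, 704, 700, 667, 61, 53, 56, 52, 52, 39, -1]
236 [700, 692, 693, 705, 702, 703, 663, 51, 28, 1, 0, 3, -2, -2]
[array([0.459, 0.234]), array([0.457, 0.133])]
```

View pics/w15.png

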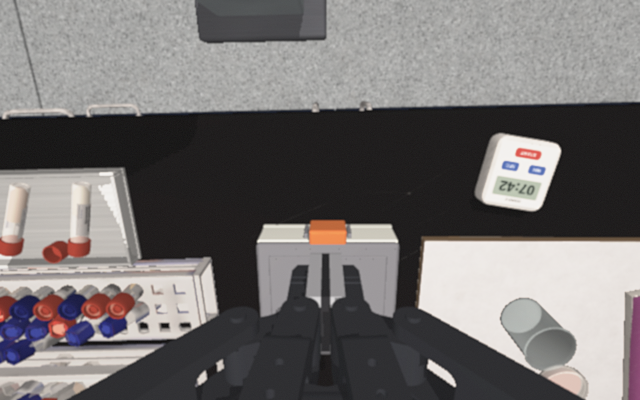

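View pics/s15.png

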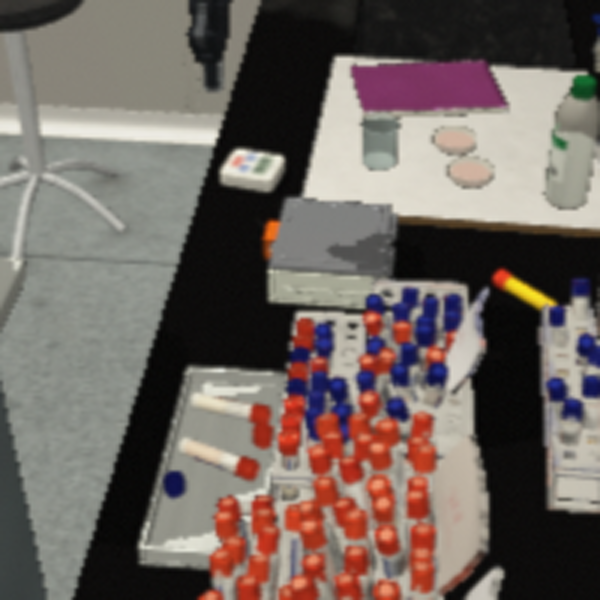

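View pics/t15.png

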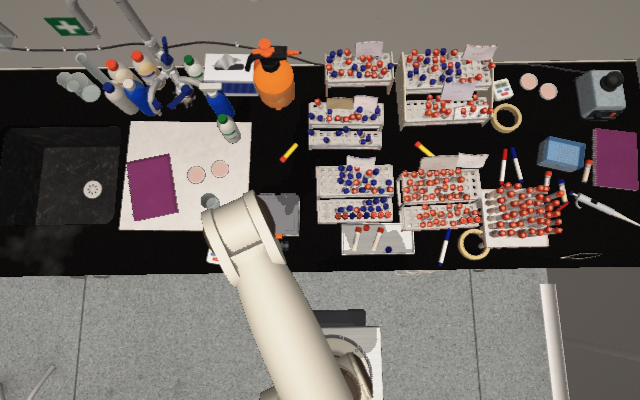

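```bash
 python3 -c "
from workcell import ticket; print(ticket.job_done())"
```

```text
the job is handed in; nothing more can be done
None
```

The blue-capped tube is lying flat in the case's slot, the lid is closed and pressed home, and I handed the job in at about 20 s.

- **Grasp:** The first try closed on nothing. The fingers really end about 19 mm behind the reported TCP, as wrist depth and the side view both showed. I lowered by that much and the second grasp held, with 6.7 N read as the fingertips apparently met the tray floor.
- **Opening reading:** The gripper showed 16 mm on the tube, not the 23 mm in the description. I didn't resolve this difference, but the tube stayed firmly held.
- **Lid:** I pulled it over from behind with the shut fingers. It was already down when I came to press on the front, so I did not see the 0.11 rad stop or the snap itself.
- **Confirming the press:** Pressing on the lid stopped it hard. The force went from 9.6 to 23.8 N in about 0.3 mm, at shut height.
- **Last checks:** Lid depth read 50–58 mm, with no visible slope where the arm left it in view. The side view showed it closed all along. Both red-capped tubes are in the tray; the timer, beaker and marker look unmoved, judged by eye only. The arm is clear with no force on the wrist.

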